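# Thread the plunger into the switch tester and hold it

## Robot

A 6-joint arm with a two-finger parallel gripper is mounted at the origin on the work surface. World frame = base frame: x ahead of the robot, y to its left, z up, the work surface at z = 0. Lengths are in m, angles in rad, forces in N, time in s.
With the tool pointing down it reaches from about 0.35 to 0.775 m from the base axis. Payload 5.5 kg.
Tool frame: the origin (TCP) lies at the very end of the fingers, on their centre line; the grasp point (between the pads) lies 19 mm behind it; z points along the fingers, y is the line along which they close (so a half turn about z gives the same grasp; the last joint's range is limited). The gripper opens to 85 mm and grips with 20 to 120 N. Pads are 22 mm wide; open, the fingers measure 114 mm over their backs; the gripper's body (76 mm by 85 mm) begins 54 mm behind the grasp point. The pads swing forward as they close: fully open they stand 13 mm farther back than shut.
Start: joints at [-1.299, 0.313, 0.046, 1.304, 0, 1.431], TCP at [0.23, -0.527, 0.208] pointing down, gripper open.
Joint ranges: [-2.76, 2.76], [-0.86, 1.69], [-1.03, 1.26], [-2.2, 2.34], [-1.47, 1.5], [-3.14, 3.14]. Speed limits (rad/s): [2.57, 2.57, 3.14, 3.14, 3.14, 3.14].

## Interface

Orientations are given as a unit quaternion [w, x, y, z].
In Python, from workcell import env, viewer, nets gives the robot as it stands. The module is installed in compiled form; this text tells all that it offers.
- The arm moves only by the tool advance, called after "Call:" as name(argument=value, ...) on one line, values as JSON. Schema: {"type":"object","properties":{"offsets":{"type":"object","properties":{"tx":{"type":"array","items":{"type":"number"},"minItems":1,"maxItems":8},"ty":{"type":"array","items":{"type":"number"},"minItems":1,"maxItems":8},"tz":{"type":"array","items":{"type":"number"},"minItems":1,"maxItems":8},"ax":{"type":"array","items":{"type":"number"},"minItems":1,"maxItems":8},"ay":{"type":"array","items":{"type":"number"},"minItems":1,"maxItems":8},"az":{"type":"array","items":{"type":"number"},"minItems":1,"maxItems":8}},"additionalProperties":false,"required":["tx","ty","tz","ax","ay","az"]},"jaw":{"type":"number"},"force":{"type":"number"},"only":{"type":"string"},"quiet":{"type":"boolean"},"lines":{"type":"string"}},"required":["offsets"],"additionalProperties":false}. offsets is an object with one list for each field, all of the same length, 1 to 8, a row being the entries at one place: tx, ty, tz (the shift in normalised numbers (1 is 1000 mm)), ax, ay, az (a rotation vector in a scale on which 1.0 is 2 pi rad); each row is the pose to reach, as a shift and turn from the pose commanded when the call began, along the tool's axes at that moment; what a row does not reach only later rows make up. A row lasts 1/8 s, in which the tool goes at most 0.0625 m and 0.188 rad, less where a joint would pass 70% of its speed; a pose out of reach is approached as far as the arm can. jaw is the finger opening in m, set as the call begins (left out keeps the last). The fingers move at their own pace and stop on an object; force is the grip in N (left out, the last holds). Time passes only in rows, so rows that do not move let the fingers close. The tool returns the time, the measured TCP pose, the force, the opening and the grip force at its end. only (a regular expression) keeps the lines of the reply that match it, lines (a string "A,B") keeps lines A to B, and quiet returns only ok. Shift and turn numbers lie between -1 and 1, and a call with a number outside is refused. Input that does not fit is refused with a message, and nothing moves.
- env.get_state(): the state, without advancing time (a new reading comes with each control period).
- viewer.read_camera(name): name is "scene" or "top" or "wrist"; returns a dict with "image" (400x640x3 uint8, red, green, blue), "K" (3x3 intrinsics, pixels), "D" ([k1, k2, p1, p2, k3] as OpenCV has them; the pictures are not rectified), "R" (3x3) and "t" (3): a world point X has camera coordinates R X + t. Camera axes: x right, y down, z forward; pixel columns grow to the right and rows downward; lengths in m; the calibration is good to about 2 mm. A picture is of the moment at which its call begins. There is no depth.
- env.hand_in(): hands the job in; it is judged then, once.
Trained networks look in a picture, given as the dict that the camera call returned (one of the last four; its "shot" number tells which), for a name from the list of things; names that differ only in an ending like _2 or _b are one class to them, and where a whole thing is asked for, a point or a joint stands for the part that bears it (a point fixed in the world has none). Each returns a list of dicts, best first, with "confidence" (0 to 1); they miss things now and then, are a little off and sometimes report something else, mostly with a low value. They report only what shows in the picture. A call takes as long as a camera call.
- nets.outline_of(label, picture): "region" (400x640 bool, what is visible of it) and "box" ([left, top, right, bottom] in pixels, round what is visible of it).
The state is a dict: "clock": time; "joint_pos": joint angles; "qvel": joint speeds; "tau": joint torques, N m; "tcp_pos": TCP position; "orientation": TCP orientation; "wrist_force": force on the tool from outside, world axes, zero at the start; "ft_torque": the same for the moment, N m; "finger_gap": finger opening in m; "grip_force": force on a finger pad.
Only numpy, scipy, OpenCV 4.12 (cv2) and the standard library are available. Lean on these libraries where they do the work, as an engineer would, in place of code of your own. Each camera call takes 0.05 s, during which the arm holds its last target. There are 200 camera calls.

## Task

Take the steel plunger with the blue grip from the rod rack and thread it straight down through the upper bushing of the switch tester and on through the lower one. Finish still holding it, with its foot showing below the lower bushing but clear of the switch underneath, hanging freely and not jammed sideways, so that I can fit the stop collar; never let it touch the switch or the board. Leave everything else on the bench where it is.

Things in the scene. Friction and masses are not known exactly. Their poses are not given: they have to be found in the camera images.
- plunger: bright steel rod, 12 mm in diameter, chamfered foot (flat 9 mm wide), on its top a cylindrical blue knurled grip 20 mm in diameter, 36 mm long, from 125 to 161 mm above the foot; 161 mm long in all, 0.10 to 0.17 kg. Origin: centre of the foot's end face; z runs up to the grip. At the start it stands upright in one of the rack's holes, its foot 10 mm above the table
- plunger_grip (a point): centre of the plunger's blue grip, 143 mm above its foot
- stand: switch tester, fixed: base plate 130 x 190 x 12 mm (y -62 to 128), steel column 30 mm in diameter at y = +90 mm, its cap 152 mm high, and two level aluminium arms from it, each with an upright brass bushing at its end (boss 40 mm in diameter). Origin: on the bushings' common vertical axis, at table height; z up, y towards the column. Clamp levers stick out beyond the column, lower than its cap
- upper_mouth (a point): centre of the upper bushing's top face, 146 mm above the table; underside at 123 mm. Both bushings: 23 mm long, 14 mm bore, at the top a 45 degree countersink 4 mm deep and 22 mm wide, flange 33 mm in diameter
- lower_mouth (a point): centre of the lower bushing's top face, 87 mm above the table, straight below the upper one
- lower_exit (a point): centre of the lower bushing's underside, 64 mm above the table
- switch_top (a point): top of the red key of the push switch under the bushings, on their axis, 31 mm above the table
- board: the board nest fixed on the tester's base under the bushings: aluminium block 76 mm square with a green circuit board 58 mm square and the black switch with the red key on it; its parts rise to at most 31 mm. Origin: same as the tester's
- rack: the rod rack: fixed grey plastic block 60 x 170 x 42 mm with three round vertical holes in a row along its y, at y = -55, 0 and +55 mm, 13 mm in diameter and 32 mm deep. Origin: centre of its underside on the table. Plunger, spare plunger and nut driver stand in the holes, in any order
- spare: a spare plunger of the same size in brass with a red grip, standing in the rack; origin at its foot. Stays where it is
- nutdriver: nut driver standing in the rack: dark 12 mm shank, bulbous yellow handle 26 mm in diameter, 152 mm long; origin at its foot. Stays where it is
- coffee: paper coffee cup with a white lid, 84 mm in diameter, 104 mm high; origin at its foot; a bystander
- bottle: pale teal drinking bottle, 66 mm in diameter, 221 mm high; origin at its foot; a bystander
- phone: black phone lying flat, 148 x 72 x 9 mm; origin at the centre of its underside; a bystander
- reel: solder reel standing on its flange, 60 mm in diameter, 46 mm high; origin at the centre of its underside; a bystander
- cutters: green-handled side cutters lying flat, about 150 x 52 x 12 mm; origin under the middle; a bystander
- collar: black stop collar lying flat, 26 mm in diameter, 11 mm high; origin at the centre of its underside; a bystander, to be fitted later by the person

How it is judged:
On the way, in this order (a step that is already met when the one before it is completed fails the run):
1. the plunger's foot has come out below the upper bushing, on its axis, and has not entered the lower one yet (z of plunger in the frame of stand between 0.08 and 0.122 m and horizontal distance between plunger and upper_mouth below 0.009 m and angle between the z axis of plunger and the z axis of stand, either way round below 0.15 rad), for 0.05 s.
2. the plunger spans both bushings, its foot below the lower one (z of plunger in the frame of stand between 0.0315 and 0.061 m and horizontal distance between plunger and lower_exit below 0.004 m and angle between the z axis of plunger and the z axis of stand, either way round below 0.05 rad), for 0.1 s.
At the end, for the whole second after the job is handed in: The plunger spans both bushings, upright within 0.05 rad, its foot within 4 mm of their axis, 3 mm or more below the lower bushing and 0.5 mm or more above the switch; the fingers hold it (over 3 N), it is still, off the board and presses on the tester with under 10 N (all of step 2 and contact force between the fingers and plunger above 3 N and contact force between plunger and board below 0.2 N and contact force between plunger and stand below 10 N and linear speed of plunger below 0.02 m/s); the arm keeps its last pose, push and grip.
It fails at once if the plunger touches the switch or the board (contact force between plunger and board above 0.5 N).
It fails at once if another thing on the bench is moved by more than 30 mm (distance of any of spare, nutdriver, coffee, bottle, phone, reel, cutters, collar from where it was at the start of the episode above 0.03 m).
It also fails if it takes over 51 s, if anything falls off the work surface, if the arm or the gripper's body presses on something with over 40 N, if the wrist force passes 120 N, or if a joint passes its speed limit or range.

## Working session

There is one attempt and no reset: what is moved stays moved. The work goes in short steps, Python scripts to look and compute and a tool call to move; the robot and the scene stay as the last step left them, time stands still between calls to the robot, and variables do not carry over. Pictures are saved under pics/ and viewed, at most 10 in all, crops included, and the job is handed in when it is done.

```bash
mkdir -p pics; ls
```

Create h.py:
```python
import numpy as np,cv2
from workcell import env,viewer,nets
def save(n,im): cv2.imwrite('pics/'+n,cv2.cvtColor(im,cv2.COLOR_RGB2BGR))
def ray(c,uv):
    p=cv2.undistortPoints(np.array([[uv]],float),np.array(c['K']),np.array(c['D'])).ravel()
    R=np.array(c['R']);t=np.array(c['t']); d=R.T@np.array([p[0],p[1],1.]); return -R.T@t,d/np.linalg.norm(d)
def atz(c,uv,z):
    o,d=ray(c,uv); return o+d*(z-o[2])/d[2]
def tri(rs):
    A=0;b=0
    for o,d in rs:
        P=np.eye(3)-np.outer(d,d);A=A+P;b=b+P@o
    return np.linalg.solve(A,b)
def proj(c,X):
    return cv2.projectPoints(np.array(X,float).reshape(-1,1,3),cv2.Rodrigues(np.array(c['R']))[0],np.array(c['t']),np.array(c['K']),np.array(c['D']))[0].reshape(-1,2)
```

Run:
```python
from h import *
s=env.get_state();print(s['clock'],s['tcp_pos'],s['orientation'],s['finger_gap'])
a=viewer.read_camera('scene');b=viewer.read_camera('top')
save('scene.png',a['image']);save('top.png',b['image'])
for n,c in(('scene',a),('top',b)):
    print(n,-np.array(c['R']).T@np.array(c['t']))
    for l in('plunger','plunger_grip','stand','rack','spare','nutdriver','bottle','coffee','reel'):
        for r in nets.outline_of(l,c)[:2]:
            ys,xs=np.nonzero(r['region']);print(l,round(r['confidence'],2),np.array(r['box']).round(1),xs.mean().round(1),ys.mean().round(1))
```

```text
pics
0.0 [ 0.23001282 -0.52639299  0.20721452] [-9.04827376e-04  9.78873574e-01  2.04464432e-01 -5.13244044e-05] 0.08514828034147401
scene [ 1.2045032 -0.5957439  0.7529662]
plunger 0.57 [255.  206.4 263.9 244.6] 258.2 221.9
plunger_grip 0.75 [252.5 205.2 265.3 245.1] 258.4 223.0
stand 0.56 [320.8 144.  384.8 200.9] 357.2 174.4
rack 0.75 [229.9 230.4 294.4 274.6] 260.8 252.1
spare 0.7 [232.8 211.9 242.5 252.5] 238.6 231.0
nutdriver 0.57 [269.7 202.5 279.6 240. ] 277.5 215.2
nutdriver 0.27 [165.3 269.6 208.9 318.5] 188.1 292.0
bottle 0.87 [398.5 122.1 425.6 179.7] 413.1 150.3
bottle 0.69 [322.6 143.2 388.3 203.1] 356.6 175.1
coffee 0.78 [167.4 269.2 208.  320.1] 188.6 292.2
reel 0.6 [357.6 254.  382.2 283.2] 365.2 263.4
reel 0.5 [323.2 143.9 388.6 203.4] 357.3 174.4
top [0.25978796 0.01845624 1.60682736]
plunger 0.49 [230.1 194.4 284.7 236.2] 257.4 214.1
plunger 0.4 [371.4 183.3 378.2 196.4] 377.5 189.9
plunger_grip 0.44 [373.6 185.5 381.1 193. ] 377.8 189.2
stand 0.82 [229.5 192.4 288.1 235.1] 257.5 213.6
rack 0.56 [351.5 181.2 400.7 209. ] 372.9 196.4
rack 0.25 [227.2 193.4 286.3 235.1] 257.1 214.4
spare 0.44 [390.8 190.  398.9 197.4] 392.4 192.5
nutdriver 0.46 [357.6 180.4 370.1 191.3] 362.4 187.1
bottle 0.85 [181.9 175.  218.2 202.3] 198.5 187.7
coffee 0.94 [425.  171.8 452.6 192.8] 438.1 181.1
reel 0.73 [320.9 130.4 334.7 147.2] 327.6 136.4
```

View pics/scene.png

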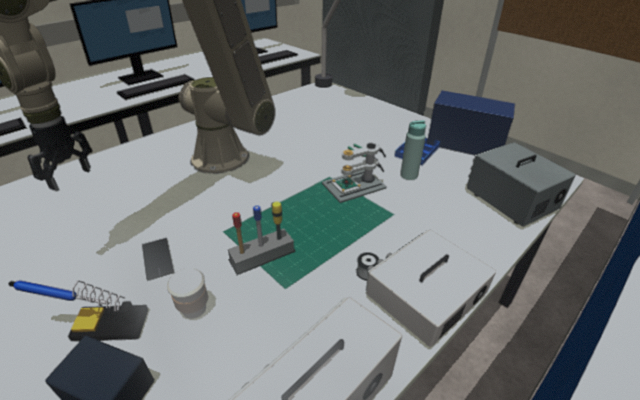

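View pics/top.png

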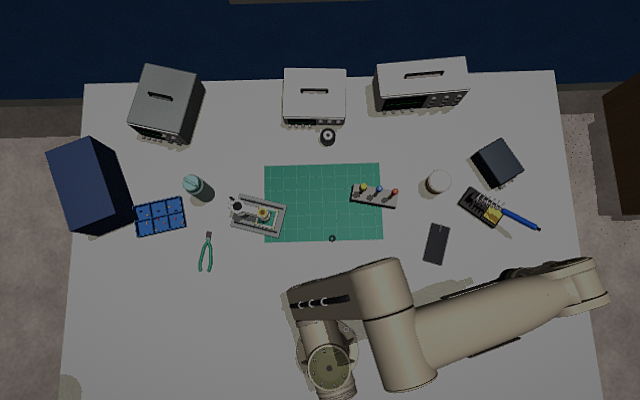

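Run:
```python
from h import *
a=viewer.read_camera('scene');b=viewer.read_camera('top')
g=lambda l,c:(lambda r:(np.nonzero(r['region'])[1].mean(),np.nonzero(r['region'])[0].mean()))(nets.outline_of(l,c)[0])
pa,pb=g('plunger_grip',a),g('plunger_grip',b)
print('tri grip',tri([ray(a,pa),ray(b,pb)]),'top@.153+.01',atz(b,pb,.168),'scene',atz(a,pa,.153))
for l in('spare','nutdriver'): print(l,tri([ray(a,g(l,a)),ray(b,g(l,b))]))
print('cap/stand',atz(b,(257,214),.1),'bottle',atz(b,g('bottle',b),.15),'coffee',atz(b,g('coffee',b),.1))
```

```text
Traceback (most recent call last):
IndexError: list index out of range
```

The scene view shows the rack with red, blue and yellow grips at (237,217), (257,212) and (277,207), and the tester at (357,172). In the top view the grips are at yellow (363,187), blue (379,189) and red (395,192). The brass bushing is at (264,212) and the column cap at (237,206).

Add to h.py:
```python
def blob(c,lo,hi,box):
    h=cv2.cvtColor(c['image'],cv2.COLOR_RGB2HSV);m=cv2.inRange(h,np.array(lo),np.array(hi))
    l,t,r,b=box;ys,xs=np.nonzero(m[t:b,l:r]);return (xs.mean()+l,ys.mean()+t),len(xs),(xs.min()+l,ys.min()+t,xs.max()+l,ys.max()+t)
BL=((105,100,30),(130,255,255));YE=((18,120,60),(35,255,255))
```

Run:
```python
from h import *
a=viewer.read_camera('scene');b=viewer.read_camera('top')
A=blob(a,*BL,(245,195,268,235));B=blob(b,*BL,(370,180,388,198));print(A,B)
print('tri',tri([ray(a,A[0]),ray(b,B[0])]),'scene@.153',atz(a,A[0],.153),'top@.165',atz(b,B[0],.165))
for n,u,z in(('bush',(264,212),.146),('cap',(237,206),.152),('yel',(363,187),.15),('red',(395,192),.165),('bottle',(199,188),.15),('coffee',(438,181),.1)): print(n,atz(b,u,z).round(3))
s=b['image'][190:238,225:290];save('st.png',cv2.resize(np.hstack([s]),None,fx=8,fy=8,interpolation=cv2.INTER_CUBIC))
```

```text
((np.float64(256.8181818181818), np.float64(213.1818181818182)), 77, (np.int64(253), np.int64(206), np.int64(260), np.int64(220))) ((np.float64(378.72), np.float64(188.72)), 25, (np.int64(376), np.int64(186), np.int64(382), np.int64(192)))
tri [ 0.55208872 -0.19742587  0.15083366] scene@.153 [ 0.5549983  -0.19801507  0.153     ] top@.165 [ 0.54870996 -0.19617932  0.165     ]
bush [0.482 0.205 0.146]
cap [0.505 0.298 0.152]
yel [ 0.56  -0.144  0.15 ]
red [ 0.535 -0.252  0.165]
bottle [0.574 0.432 0.15 ]
coffee [ 0.584 -0.422  0.1  ]
```

View pics/st.png

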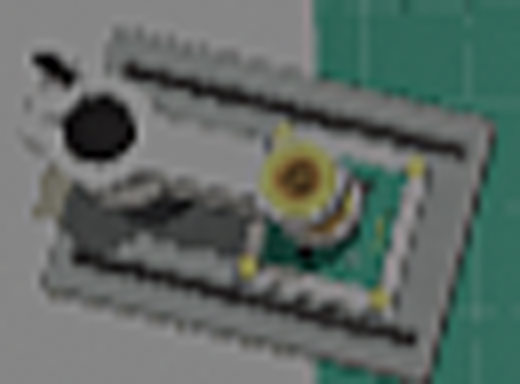

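Crop: the upper bore is at about (299,178), i.e. full-image pixel (262,212). The column cap is at (98,128), so the stand's y axis points about that way. Moving to hover over the rack, with the closing line across the row.

The manual's scale: turns go in shares of 2 pi rad. Converting my numbers, -0.93 rad / 6.2832 = -0.148.

Call:
advance(offsets={"tx": [0.03, 0.09, 0.15, 0.21, 0.27, 0.33, 0.385, 0.427], "ty": [-0.01, -0.035, -0.06, -0.085, -0.11, -0.135, -0.157, -0.173], "tz": [-0.03, -0.06, -0.08, -0.09, -0.09, -0.09, -0.09, -0.09], "ax": [0, 0, 0, 0, 0, 0, 0, 0], "ay": [0, 0, 0, 0, 0, 0, 0, 0], "az": [-0.0095, -0.0286, -0.0509, -0.0732, -0.0955, -0.1178, -0.1369, -0.148]}, jaw=0.085)

```text
clock: 2.3
tcp_pos: [0.5524, -0.197, 0.2984]
orientation: [0.0, 0.782, 0.623, 0.0]
wrist_force: [0.0, -1.0, -0.0]
finger_gap: 0.0851
grip_force: 0.0
```

Call:
advance(offsets={"tx": [0, 0], "ty": [0, 0], "tz": [0, 0], "ax": [0, 0], "ay": [0, 0], "az": [0, 0]})

```text
clock: 2.55
tcp_pos: [0.551, -0.1984, 0.2979]
orientation: [-0.0, 0.783, 0.622, -0.0]
wrist_force: [0.2, 0.2, -0.1]
finger_gap: 0.0852
grip_force: 0.0
```

Run:
```python
from h import *
c=viewer.read_camera('wrist');save('w1.png',c['image']);s=env.get_state();print(s['clock'],s['tcp_pos'],s['orientation'],-np.array(c['R']).T@np.array(c['t']))
print(proj(c,[[.552,-.197,.171]]))
for l in('plunger_grip','plunger','rack'):
  for r in nets.outline_of(l,c)[:2]: print(l,r['confidence'],r['box'])
```

```text
2.6 [ 0.55058777 -0.1991062   0.29804131] [-4.86008723e-05  7.83502613e-01  6.21388431e-01 -2.67569212e-04] [ 0.56663598 -0.12679913  0.46391738]
[[323.30554012 178.78703059]]
plunger_grip 0.63 [314.9, 153.1, 337.8, 193.4]
plunger 0.75 [310.8, 147.6, 333.9, 192.0]
rack 0.95 [298.5, 79.6, 349.5, 220.7]
```

View pics/w1.png

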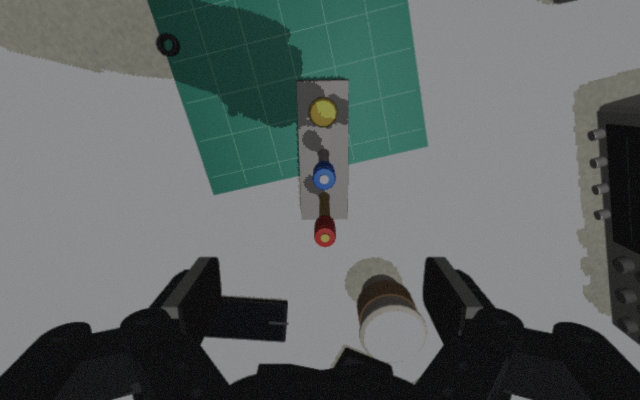

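The wrist view shows the yellow, blue and red grips in a vertical row at (323,112), (324,180) and (325,238), with nothing between the fingers. The blue grip's top face is close to the predicted point.

Run:
```python
from h import *
from scipy.spatial.transform import Rotation as Ro
cs=[viewer.read_camera(n) for n in('wrist','scene','top')]
W=blob(cs[0],*BL,(300,140,350,200));S=blob(cs[1],*BL,(245,195,268,235));T=blob(cs[2],*BL,(370,180,388,198))
print(W,S,T)
im=cs[0]['image'][168:196,308:340].astype(float);m=(im.min(2)>110);ys,xs=np.nonzero(m);print('steel disc',xs.mean()+308,ys.mean()+168,len(xs))
if len(xs):print(atz(cs[0],(xs.mean()+308,ys.mean()+168),.171))
print(atz(cs[0],(324,180),.171), atz(cs[0],W[0],.16),'rear col lines',atz(cs[0],(323,112),.155),atz(cs[0],(325,240),.171))
# model: grip silhouette bounding boxes -> fit x,y
def mod(c,x,y):
    th=np.linspace(0,2*np.pi,40);P=[[x+.01*np.cos(t),y+.01*np.sin(t),z] for z in(.135,.171) for t in th];p=proj(c,P);return np.r_[p.min(0),p.max(0)]
from scipy.optimize import least_squares
for i,(c,B) in enumerate(((cs[0],W),(cs[1],S),(cs[2],T))):
    b=np.array(B[2],float)+[-.5,-.5,.5,.5];r=least_squares(lambda v:mod(c,*v)-b,[.552,-.197]);print(i,r.x,r.fun.round(2))
s=env.get_state();print(s['tcp_pos'],Ro.from_quat(np.roll(s['orientation'],-1)).as_matrix().round(3))
```

```text
h.py:18: RuntimeWarning: Mean of empty slice.
  l,t,r,b=box;ys,xs=np.nonzero(m[t:b,l:r]);return (xs.mean()+l,ys.mean()+t),len(xs),(xs.min()+l,ys.min()+t,xs.max()+l,ys.max()+t)
  ret = ret.dtype.type(ret / rcount)
Traceback (most recent call last):
  File "h.py", line 18, in blob
    l,t,r,b=box;ys,xs=np.nonzero(m[t:b,l:r]);return (xs.mean()+l,ys.mean()+t),len(xs),(xs.min()+l,ys.min()+t,xs.max()+l,ys.max()+t)
                                                                                       ~~~~~~^^
ValueError: zero-size array to reduction operation minimum which has no identity
```

Top view is now occluded by the arm; drop it (the wrist view carries the precision).

Run:
```python
from h import *
from scipy.spatial.transform import Rotation as Ro
from scipy.optimize import least_squares
c=viewer.read_camera('wrist')
W=blob(c,*BL,(300,140,350,200));print(W)
im=c['image'][168:196,308:340].astype(float);m=(im.min(2)>110);ys,xs=np.nonzero(m);print('steel disc',xs.mean()+308,ys.mean()+168,len(xs))
if len(xs):print(atz(c,(xs.mean()+308,ys.mean()+168),.171))
print(atz(c,(323,112),.155),atz(c,(325,238),.171))
def mod(c,x,y):
    th=np.linspace(0,2*np.pi,40);P=[[x+.01*np.cos(t),y+.01*np.sin(t),z] for z in(.135,.171) for t in th];p=proj(c,P);return np.r_[p.min(0),p.max(0)]
b=np.array(W[2],float)+[-.5,-.5,.5,.5];r=least_squares(lambda v:mod(c,*v)-b,[.552,-.197]);print(r.x,r.fun.round(2))
s=env.get_state();print(s['tcp_pos'],Ro.from_quat(np.roll(s['orientation'],-1)).as_matrix().round(3),s['joint_pos'])
```

```text
((np.float64(323.6880733944954), np.float64(173.23853211009174)), 436, (np.int64(313), np.int64(160), np.int64(335), np.int64(187)))
steel disc 329.86770428015564 182.8715953307393 257
[ 0.55635995 -0.20322032  0.171     ]
[ 0.56413285 -0.14412256  0.155     ] [ 0.54039212 -0.25307547  0.171     ]
[ 0.55249784 -0.19723797] [ 0.02 -1.02 -0.02  0.96]
[ 0.55063044 -0.19946568  0.29830665] [[ 0.229  0.974  0.   ]
 [ 0.974 -0.229 -0.   ]
 [-0.     0.    -1.   ]] [-4.84505122e-01  3.31091781e-01  2.89846090e-01  1.52919472e+00
 -1.26397944e-04  1.31690436e+00]
```

Call:
advance(offsets={"tx": [0.002, 0.0024, 0.0024, 0.0024, 0.0024, 0.0024], "ty": [0.001, 0.0014, 0.0014, 0.0014, 0.0014, 0.0014], "tz": [0.03, 0.08, 0.13, 0.158, 0.164, 0.164], "ax": [0, 0, 0, 0, 0, 0], "ay": [0, 0, 0, 0, 0, 0], "az": [0, 0, 0, 0, 0, 0]})

```text
clock: 3.7
tcp_pos: [0.5533, -0.197, 0.1348]
orientation: [0.0, 0.783, 0.622, 0.0]
wrist_force: [-0.0, 0.8, 0.5]
finger_gap: 0.085
grip_force: 0.0
```

Call:
advance(offsets={"tx": [0, 0, 0, 0, 0, 0], "ty": [0, 0, 0, 0, 0, 0], "tz": [0, 0, 0, 0, 0, 0], "ax": [0, 0, 0, 0, 0, 0], "ay": [0, 0, 0, 0, 0, 0], "az": [0, 0, 0, 0, 0, 0]}, jaw=0.0, force=60)

```text
clock: 4.45
tcp_pos: [0.5534, -0.1969, 0.1348]
orientation: [0.001, 0.783, 0.622, 0.0]
wrist_force: [0.2, 0.3, 5.8]
finger_gap: 0.0169
grip_force: 58.8
```

Run:
```python
from h import *
c=viewer.read_camera('wrist');d=viewer.read_camera('scene')
p=proj(d,[[.5525,-.1975,.15]])[0];u,v=p.astype(int)
x=cv2.resize(d['image'][v-45:v+55,u-60:u+60],None,fx=4,fy=4,interpolation=cv2.INTER_CUBIC)
y=c['image'][100:400,160:480];save('g.png',np.hstack([x[:400],np.pad(y,((0,100),(0,0),(0,0)))]));print(env.get_state()['wrist_force'])
```

```text
[0.0312261  0.06945273 5.02861597]
```

View pics/g.png

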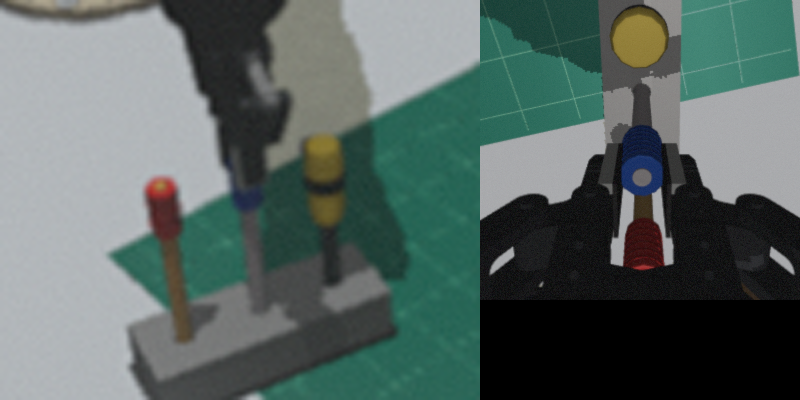

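The grip is between the fingers: top face at wrist pixel (321,278), blue visible below the fingers in the scene view. I'll check its centring before lifting.

Run:
```python
from h import *
c=viewer.read_camera('wrist');s=env.get_state();t=s['tcp_pos'];print(t)
print(atz(c,(321,278),.171),atz(c,(321,225),.135-.0),proj(c,[[t[0],t[1],.171],[t[0],t[1],.153]]))
b=blob(c,*BL,(290,200,350,310));print(b)
h=c['image'][255:300,298:345].astype(int);m=(h[:,:,2]-h[:,:,0]>60);ys,xs=np.nonzero(m);print(xs.mean()+298,ys.mean()+255,xs.min()+298,xs.max()+298,ys.max()+255)
```

```text
[ 0.55341175 -0.19682901  0.13475288]
[ 0.55186215 -0.19794081  0.171     ] [ 0.55411962 -0.18843684  0.135     ] [[323.99051195 274.9467028 ]
 [323.63882178 255.60330127]]
((np.float64(321.5325022261799), np.float64(258.69902048085487)), 2246, (np.int64(301), np.int64(225), np.int64(343), np.int64(295)))
321.57730923694777 274.04819277108436 302 341 294
```

Centred within about 2 mm. Lifting straight up, then moving to just short of the tester.

Call:
advance(offsets={"tx": [0, 0, 0, 0, 0, 0, 0, 0], "ty": [0, 0, 0, 0, 0, 0, 0, 0], "tz": [-0.005, -0.02, -0.05, -0.09, -0.13, -0.17, -0.2, -0.2], "ax": [0, 0, 0, 0, 0, 0, 0, 0], "ay": [0, 0, 0, 0, 0, 0, 0, 0], "az": [0, 0, 0, 0, 0, 0, 0, 0]})

```text
clock: 5.6
tcp_pos: [0.5538, -0.197, 0.3371]
orientation: [0.002, 0.783, 0.622, 0.001]
wrist_force: [-0.6, 0.4, -1.6]
finger_gap: 0.0175
grip_force: 59.0
```

Call:
advance(offsets={"tx": [0.02, 0.06, 0.11, 0.16, 0.21, 0.26, 0.3, 0.31], "ty": [-0.01, -0.03, -0.06, -0.085, -0.11, -0.135, -0.155, -0.162], "tz": [0, 0, 0, 0, 0, 0, 0, 0], "ax": [0, 0, 0, 0, 0, 0, 0, 0], "ay": [0, 0, 0, 0, 0, 0, 0, 0], "az": [0, 0, 0, 0, 0, 0, 0, 0]})

```text
clock: 6.6
tcp_pos: [0.463, 0.1448, 0.3327]
orientation: [-0.001, 0.782, 0.623, -0.001]
wrist_force: [0.4, -0.2, -2.7]
finger_gap: 0.0173
grip_force: 59.0
```

Call:
advance(offsets={"tx": [0, 0, 0], "ty": [0, 0, 0], "tz": [0, 0, 0], "ax": [0, 0, 0], "ay": [0, 0, 0], "az": [0, 0, 0]})

```text
clock: 6.98
tcp_pos: [0.4659, 0.141, 0.3338]
orientation: [0.0, 0.784, 0.621, -0.0]
wrist_force: [-0.1, 0.4, -0.8]
finger_gap: 0.017
grip_force: 58.9
```

Run:
```python
from h import *
c=viewer.read_camera('wrist');save('w2.png',c['image']);s=env.get_state();t=s['tcp_pos'];print(t,s['orientation'],s['joint_pos'])
print(proj(c,[[.483,.212,.146],[t[0],t[1],t[2]-.124]]))
```

```text
[0.46595165 0.14104886 0.33385566] [ 1.13835024e-05  7.83876609e-01  6.20916604e-01 -1.80832089e-04] [ 1.29004659e-01  1.35895280e-01  1.24270437e-01  1.55946979e+00
 -2.05742631e-04  1.93077435e+00]
[[322.7181134   92.70723332]
 [322.56626247 181.32085109]]
```

View pics/w2.png

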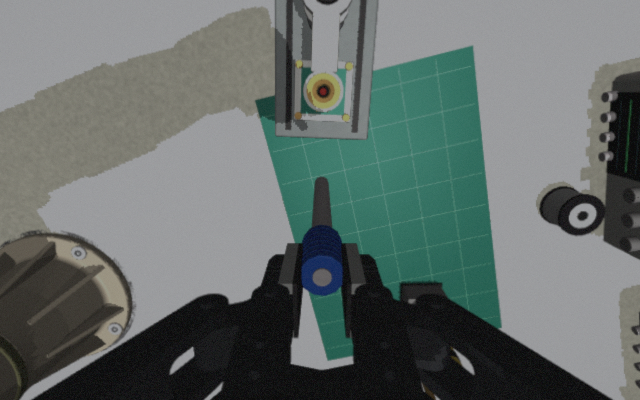

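The wrist view shows the bore at (323,91), directly up-image of the hanging rod, whose foot is at about (321,180). The column is further beyond.

Add to h.py:
```python
def flange(c,box,z=.146):
    l,t,r,b=box;h=cv2.cvtColor(c['image'],cv2.COLOR_RGB2HSV)[t:b,l:r]
    m=cv2.inRange(h,np.array((15,70,60)),np.array((35,255,255)))
    n,lab,st,_=cv2.connectedComponentsWithStats(m);k=1+np.argmax(st[1:,4]);cs,_=cv2.findContours((lab==k).astype(np.uint8),0,2)
    hull=cv2.convexHull(max(cs,key=cv2.contourArea)).reshape(-1,2)+[l,t]
    P=np.array([atz(c,p,z)[:2] for p in hull.astype(float)]);(x,y),R=cv2.minEnclosingCircle(P.astype(np.float32));e=cv2.fitEllipse((P*1e4).astype(np.float32))
    return (x,y,R),np.array(e[0])/1e4,np.array(e[1])/1e4
def dark(c,box):
    l,t,r,b=box;g=c['image'][t:b,l:r].max(2).astype(float);w=np.clip(np.percentile(g,20)-g+15,0,None)*(g<70);ys,xs=np.mgrid[t:b,l:r];return (w*xs).sum()/w.sum(),(w*ys).sum()/w.sum(),(w>0).sum()
```

Run:
```python
from h import *
c=viewer.read_camera('wrist');t=env.get_state()['tcp_pos'];print(t)
print(flange(c,(298,70,350,115)));d=dark(c,(314,82,332,101));print(d,atz(c,d[:2],.146),atz(c,d[:2],.123))
g=c['image'].max(2).astype(int)
for v in list(range(174,224,6)): print(v,g[v,306:342])
print('col321',g[172:190,321])
print(proj(c,[[t[0],t[1],t[2]-.124+z] for z in(0,.03,.06,.09,.125,.161)]).round(1))
```

```text
[0.46592351 0.14114127 0.33389314]
((0.48361316323280334, 0.2141193300485611, 0.016300486400723457), array([0.48355308, 0.21393123]), array([0.0320573 , 0.03219739]))
(np.float64(323.0078103959063), np.float64(90.74710476703474), np.int64(84)) [0.4837532  0.21377235 0.146     ] [0.48388728 0.2138465  0.123     ]
174 [122 119 120 121 133 123 122 122 121 123 123 124 123 122 124 123 126 115
 136 135 119 132 131 126 129 126 126 123 125 124 124 123 125 125 123 122]
180 [121 121 119 120 122 134 129 121 115  81  54  52  50  51  53  55  55  58
  56  54  55  83 121 123 123 123 122 123 123 125 124 124 124 123 126 121]
186 [121 117 120 117 116 120 120 131  88  51  45  54  50  50  51  55  53  55
  54  50  54  53  66 114 121 123 121 120 123 120 120 123 123 124 122 123]
192 [120 115 119 117 121 117 119 115  68  41  51  47  54  51  54  52  55  54
  56  52  55  53  59  87 116 118 122 120 121 122 119 119 120 119 121 120]
198 [115 114 116 116 117 118 114  85  54  47  52  50  52  51  48  54  51  54
  56  56  52  54  50  65 110 117 116 121 118 120 120 119 121 119 118 119]
204 [118 113 115 115 116 114 112  70  51  48  51  52  50  52  54  55  57  55
  53  51  53  53  50  57  85 112 117 120 118 122 122 127 130 118 131 130]
210 [114 116 117 117 122 127 108  61  49  48  48  52  50  49  52  52  52  55
  52  54  53  50  53  53  61 107 116 119 117 118 117 116 117 118 116 117]
216 [112 113 117 114 114 109  71  49  49  53  52  52  54  54  53  52  54  53
  54  54  52  53  44  49  51  82 110 118 114 119 114 115 116 114 116 119]
222 [111 110 110 113 112 106  63  41  50  46  51  48  53  52  54  56  55  51
  56  54  52  51  51  51  48  59 110 114 117 114 112 115 113 114 114 113]
col321 [124 124 123 122 102  60  52  51  55  53  53  55  52  51  55  54  53  56]
[[322.5 181.3]
 [322.6 190.7]
 [322.8 202.4]
 [323.  217.2]
 [323.3 240.5]
 [323.8 275.8]]
```

Add to h.py:
```python
from scipy.optimize import least_squares
from scipy.spatial.transform import Rotation as Ro
TX=np.array([.229,.974,0]);TY=np.array([.974,-.229,0])
def foot_fit(c,rowtop,edge,zf):
    # rowtop: topmost silhouette row of foot; edge: centre column near row rowtop+8
    th=np.linspace(0,2*np.pi,60)
    def f(v):
        P=[[v[0]+r*np.cos(a),v[1]+r*np.sin(a),zf+z] for r,z in((.0045,0),(.006,.0015),(.006,.02)) for a in th]
        p=proj(c,P);return [p[:,1].min()-rowtop,(p[:,0].min()+p[:,0].max())/2-edge]
    t=env.get_state()['tcp_pos'];return least_squares(f,t[:2]).x
```

Run:
```python
from h import *
c=viewer.read_camera('wrist');t=env.get_state()['tcp_pos']
x=foot_fit(c,176.0,321.0,t[2]-.124);d=np.r_[x-t[:2],0];print(t,x,'off tool',d@TX,d@TY)
b=np.r_[.4836-x[0],.2138-x[1],0];print('go',b@TX,b@TY)
```

```text
[0.46591454 0.14126597 0.33397613] [0.46449735 0.14061505] off tool -0.0009585327862856455 -0.0012312906727338993
go 0.07565665118632388 0.0018466314678329528
```

Call:
advance(offsets={"tx": [0.02, 0.05, 0.07, 0.0757, 0.0757, 0.0757, 0.0757, 0.0757], "ty": [0.001, 0.0018, 0.0018, 0.0018, 0.0018, 0.0018, 0.0018, 0.0018], "tz": [0, 0, 0, 0.01, 0.03, 0.045, 0.045, 0.045], "ax": [0, 0, 0, 0, 0, 0, 0, 0], "ay": [0, 0, 0, 0, 0, 0, 0, 0], "az": [0, 0, 0, 0, 0, 0, 0, 0]})

```text
clock: 8.12
tcp_pos: [0.4846, 0.2152, 0.2894]
orientation: [0.0, 0.783, 0.622, 0.0]
wrist_force: [-0.3, 0.1, -1.5]
finger_gap: 0.0171
grip_force: 58.9
```

Run:
```python
from h import *
c=viewer.read_camera('wrist');d=viewer.read_camera('scene');s=env.get_state();t=s['tcp_pos'];print(t)
p=proj(d,[[.4836,.2138,.16]])[0].astype(int);p2=proj(c,[[.4836,.2138,.146]])[0];print(p,p2)
x=cv2.resize(d['image'][p[1]-35:p[1]+45,p[0]-40:p[0]+40],None,fx=5,fy=5,interpolation=cv2.INTER_CUBIC)
y=cv2.resize(c['image'][120:220,270:370],None,fx=4,fy=4,interpolation=cv2.INTER_CUBIC);save('m.png',np.hstack([x,y]))
```

```text
[0.48488785 0.21535081 0.28981107]
[347 147] [321.70315521 177.9467922 ]
```

View pics/m.png

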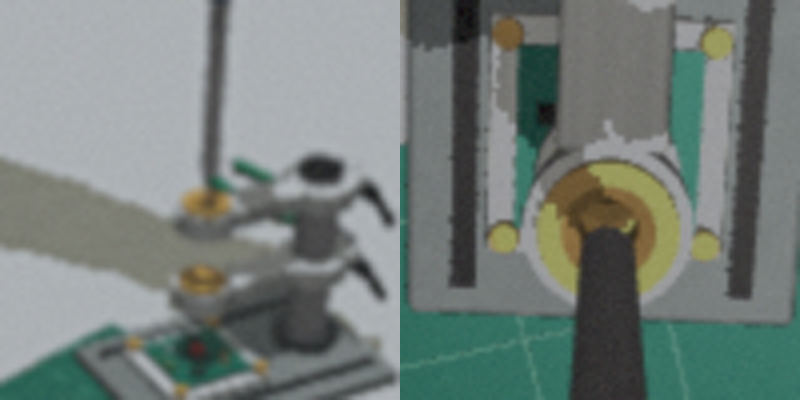

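Both views show the foot just above the upper bushing. In the wrist crop the rod's foot (580–638 wide, top edge at about 228) is centred laterally on the flange (538–682).

Run:
```python
from h import *
c=viewer.read_camera('wrist');t=env.get_state()['tcp_pos']
g=c['image'].max(2).astype(int);print(g[168:190,321:324].T)
for v in(180,186,200,212):
    r=g[v,305:340];xs=np.nonzero(r<75)[0]+305;print(v,xs.min(),xs.max())
h=cv2.cvtColor(c['image'],cv2.COLOR_RGB2HSV);m=cv2.inRange(h,np.array((15,70,60)),np.array((35,255,255)))[155:205,298:347]
n,lab,st,_=cv2.connectedComponentsWithStats(m);k=1+np.argmax(st[1:,4]);cs,_=cv2.findContours((lab==k).astype(np.uint8),0,1)
hull=cv2.convexHull(max(cs,key=cv2.contourArea)).reshape(-1,2)+[298,155]
hull=hull[(hull[:,1]<195)];P=np.array([atz(c,p,.146)[:2] for p in hull.astype(float)])
r=least_squares(lambda v:np.hypot(*(P-v).T)-.0165,[.4836,.2138],loss='soft_l1',f_scale=.0003);print('flange',r.x,(r.fun*1e3).round(1))
for top in(176.5,177.5):
    x=foot_fit(c,top,(609/4+270)-.5,t[2]-.124);b=np.r_[r.x-x,0];print(x,'go',b@TX,b@TY)
```

```text
[[ 80  75  68  83  94  96  94  95  80  55  53  53  55  54  54  57  53  52
   55  53  53  53]
 [ 89  81  68  83  90  94  99  97  90  61  56  51  52  53  52  55  55  53
   53  52  50  53]
 [125 114  80  87  92  94  94 101  95  61  57  52  55  55  48  58  56  54
   55  55  55  56]]
180 315 327
186 315 328
200 314 329
212 313 330
flange [0.48357352 0.21414208] [ 0.1 -0.  -0.2 -0.3 -0.3 -0.3 -0.4 -0.4 -0.3 -0.4 -0.1 -0.1 -0.2 -0.2
 -0.5 -0.4 -0.4 -0.5 -0.2 -0.2 -0.1  0.1  0. ]
[0.56498948 0.19529447] go -0.00028668204681926864 -0.0836152499100292
[0.56486173 0.19442391] go 0.0005904972967786033 -0.08369017730574424
```

Run:
```python
from h import *
c=viewer.read_camera('wrist');t=env.get_state()['tcp_pos']
for top,e in((176.5,321.),(177,321.5)):
    x=foot_fit(c,top,e,t[2]-.124);b=np.r_[np.array([.4836,.2140])-x,0];print(x,'go',b@TX,b@TY)
```

```text
[0.4835254  0.21444747] go -0.00041875203296525075 0.0001751309029927118
[0.48381932 0.2139279 ] go 2.0001406480165073e-05 -0.0002301299718192596
```

Aligned within about 0.5 mm. Lowering into the upper bore.

Call:
advance(offsets={"tx": [0, 0, 0, 0, 0, 0, 0], "ty": [0, 0, 0, 0, 0, 0, 0], "tz": [0.006, 0.012, 0.018, 0.023, 0.027, 0.03, 0.03], "ax": [0, 0, 0, 0, 0, 0, 0], "ay": [0, 0, 0, 0, 0, 0, 0], "az": [0, 0, 0, 0, 0, 0, 0]})

```text
clock: 9.2
tcp_pos: [0.4844, 0.2153, 0.2589]
orientation: [-0.0, 0.783, 0.622, -0.0]
wrist_force: [-0.2, -0.8, -1.7]
finger_gap: 0.0174
grip_force: 58.9
```

Call:
advance(offsets={"tx": [0, 0, 0, 0, 0, 0, 0], "ty": [0, 0, 0, 0, 0, 0, 0], "tz": [0.006, 0.012, 0.018, 0.024, 0.03, 0.03, 0.03], "ax": [0, 0, 0, 0, 0, 0, 0], "ay": [0, 0, 0, 0, 0, 0, 0], "az": [0, 0, 0, 0, 0, 0, 0]})

```text
clock: 10.07
tcp_pos: [0.4846, 0.2154, 0.2292]
orientation: [0.0, 0.783, 0.622, 0.0]
wrist_force: [-0.5, 0.0, -1.4]
finger_gap: 0.0173
grip_force: 58.9
```

Run:
```python
from h import *
d=viewer.read_camera('scene');c=viewer.read_camera('wrist');s=env.get_state();print(s['tcp_pos'],s['wrist_force'],s['ft_torque'])
p=proj(d,[[.4836,.2138,.12]])[0].astype(int)
x=cv2.resize(d['image'][p[1]-35:p[1]+45,p[0]-40:p[0]+40],None,fx=5,fy=5,interpolation=cv2.INTER_CUBIC)
y=cv2.resize(c['image'][120:220,270:370],None,fx=4,fy=4,interpolation=cv2.INTER_CUBIC);save('m2.png',np.hstack([x,y]))
```

```text
[0.48469277 0.21541973 0.22932813] [-0.25969725  1.48962396 -1.75117673] [0.01154334 0.00665791 0.02339991]
```

View pics/m2.png

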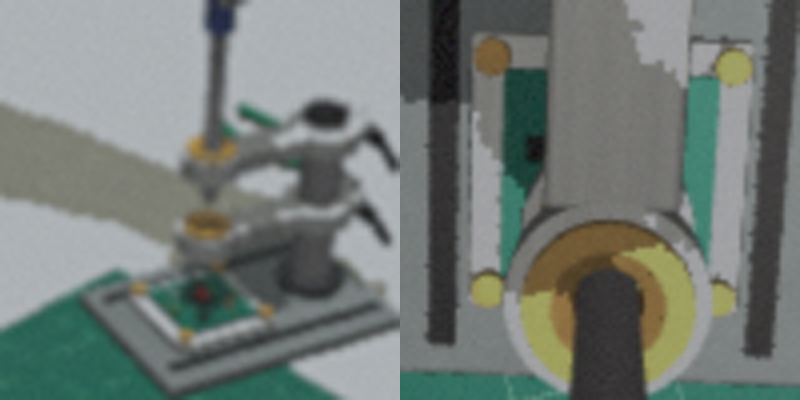

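The foot shows just below the upper bushing (scene crop at about (208,192)) with no contact force. Continuing into the lower bushing.

Call:
advance(offsets={"tx": [0, 0, 0, 0, 0, 0, 0], "ty": [0, 0, 0, 0, 0, 0, 0], "tz": [0.005, 0.011, 0.017, 0.022, 0.026, 0.03, 0.03], "ax": [0, 0, 0, 0, 0, 0, 0], "ay": [0, 0, 0, 0, 0, 0, 0], "az": [0, 0, 0, 0, 0, 0, 0]})

```text
clock: 11.05
tcp_pos: [0.4843, 0.2153, 0.1987]
orientation: [-0.0, 0.783, 0.622, -0.0]
wrist_force: [-0.5, 0.7, -1.3]
finger_gap: 0.0172
grip_force: 58.9
```

Foot is at about 0.075 and in the lower bore without force. Down another 27 mm, to a foot height of about 0.048.

Call:
advance(offsets={"tx": [0, 0, 0, 0, 0, 0, 0, 0], "ty": [0, 0, 0, 0, 0, 0, 0, 0], "tz": [0.005, 0.011, 0.017, 0.022, 0.025, 0.027, 0.027, 0.027], "ax": [0, 0, 0, 0, 0, 0, 0, 0], "ay": [0, 0, 0, 0, 0, 0, 0, 0], "az": [0, 0, 0, 0, 0, 0, 0, 0]})

```text
clock: 12.05
tcp_pos: [0.4846, 0.2154, 0.1722]
orientation: [0.0, 0.783, 0.622, 0.0]
wrist_force: [-0.2, 0.2, -1.9]
finger_gap: 0.0171
grip_force: 58.9
```

Run:
```python
from h import *
d=viewer.read_camera('scene');c=viewer.read_camera('wrist');s=env.get_state();print(s['tcp_pos'],s['wrist_force'],s['ft_torque'])
p=proj(d,[[.4836,.2138,.08]])[0].astype(int)
x=cv2.resize(d['image'][p[1]-40:p[1]+30,p[0]-35:p[0]+35],None,fx=7,fy=7,interpolation=cv2.INTER_CUBIC)
print(proj(d,[[.4836,.2138,z] for z in(.048,.064,.031)])-[p[0]-35,p[1]-40])
y=cv2.resize(c['image'][140:262,260:382],(490,490),interpolation=cv2.INTER_CUBIC)[:,:300];save('m3.png',np.hstack([x,y]))
```

```text
[0.48463898 0.2154209  0.17224843] [ 0.90642074  0.26379597 -1.29565746] [-0.0184811  -0.02235598 -0.00405474]
[[34.88711737 48.67464407]
 [35.12330073 44.74035592]
 [34.63946293 52.79286944]]
```

View pics/m3.png

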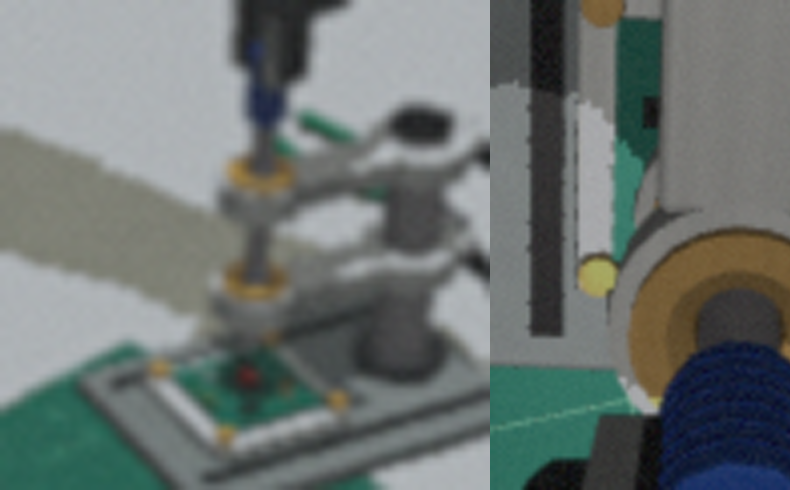

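The rod passes through both bushings. The foot is just below the lower boss at about (247,340), as predicted for z = 0.048 m, with a clear gap above the red key at (247,375). The wrist force is only the plunger's weight.

```bash
python3 -c "
from workcell import env
print(env.hand_in())"
```

```text
the job is handed in; nothing more can be done
None
```

The job is handed in at about 12 s: the gripper still holds the plunger, threaded through both bushings with its foot about 16 mm below the lower one and 17 mm above the switch, and the wrist feels only its weight.

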